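Start the griddle's clockwork timer and hold the surface probe on its test ring

TASK

Warm-up check of the griddle: wind its clockwork run timer clockwise to the half-way mark (30 minutes, pointer straight to the griddle's front), letting go and taking a new grip as often as needed, and leave it there. Then take the flat-footed surface probe from the stand (not the one with the needle) and hold its foot inside the ring engraved on the plate, square to the sloping plate, pressed gently so that the sprung foot is about half in and not bottomed. Finish while still holding it so; keep the hand off the plate and leave the needle probe and everything else as they are.

Things in the scene. Friction and masses are not known exactly. Their poses are not given: they have to be found in the camera images.
- griddle: Fixed plain steel table-top griddle, 240 deep (x), 330 wide (y). Origin: centre of its underside on the worktop; x to its back, z up. Left (+y): sloping dark plate with steel guards, 15 above the plate at its sides, 36 at its back (tallest point 150 above the worktop). Right (-y): level control box, 87 high, with the run timer on top.
- run_timer (a joint): Clockwork timer, upright axis, rad: 0 = off (pointer to the griddle's back), grows CLOCKWISE seen from above; 12 marks 0.524 apart, the two longest at off and half way (3.14, 30 minutes, pointer to the griddle's front). Stop at 5.76; starts between 0.2 and 0.8. Takes 0.045 to 0.07 N m to turn, stays where let go.
- run_timer_grip (a point): On the timer's axis, mid-height of its upright black grip bar: 44 long, 10 thick, 20 high (10 below to 10 above this point), about 108 above the worktop, at x=-45, y=-110 in the griddle's frame. Under the bar a round skirt, 46 across. Turns with the dial: its x axis runs along the bar to the end with the white pointer line.
- griddle_plate: Dark flat cooking plate of the griddle, 190 by 196, fixed. It slopes down to the griddle's front (fat trough) by 0.227 rad (13 degrees). z axis: square to its face, outward (so leaning to the front); x axis: uphill. Origin on its top face at the ring's centre.
- ring (a point): Centre of the thin engraved ring (30 across inside) on the plate's top face, over the thermostat sensor; 92 above the worktop. Around the work: the tall sink tap (near x=0.4, y=-0.55, 310 high) stands beside the arm on its right, wall cupboards from 490 up and a coffee machine and microwave on its left and behind; rise over the tap before swinging in.
- probe_stand: Fixed folded-sheet stand, 150 wide (y); deck 125 above the worktop with two square holes (20 wide) at x=0, y=-40 and +40; open at the front (-x) below the deck, back sheet at x=+33 that ends level with the deck. Origin: on the worktop under the deck's centre. Which probe is in which hole varies.
- surface_probe: Flat-footed probe, loose, 70 to 120 g, upright in the stand. Grey handle 20 (x) by 26 (y), from 8 to 102 above the origin, display on its -x side; collar 31 square, its underside (the origin) rests on the deck; z up. Below: plug 17.5 square, 12 long; stem; sleeve 11 across; disc foot 16 across, face 105 below the origin. It lifts straight out.
- foot_face (a point): Centre of the lower face of the surface probe's disc foot (105 below the probe's origin on its z axis, less by how far the foot is pushed in).
- probe_foot (a joint): How far the surface probe's sprung foot is pushed up towards the handle, m: 0 out, 0.010 fully in. Spring: 0.6 N to start it, then 0.3 N per mm: about 2.1 N half way, 3.6 N just before it bottoms.
- needle_probe: The other probe in the stand: same handle, collar and origin, but a thin pointed needle below instead of sleeve and disc foot. Not to be used.
- soda_can: Bystander: drink can, 66 across, 115 tall; origin under its centre. Leave it alone.
- tomato_tin: Bystander: short food tin, 75 across, 58 tall; origin under its centre. Leave it alone.
Mind the look-alikes: they are no part of the job. What is shaped like the surface_probe but red is not meant.

How it is judged:
On the way, in this order (a step that is already met when the one before it is completed fails the run):
1. the run timer is wound to the half-way mark and let go (value of joint run_timer between 2.94 and 3.34 rad and contact force between each of the arm, the fingers and griddle below 0.05 N and value of joint probe_foot below 0.0015 m), for 0.2 s.
2. the surface probe is lifted out of the stand in the fingers (contact force between the fingers and surface_probe above 3 N and contact force between surface_probe and probe_stand below 0.05 N and z of surface_probe in the frame of probe_stand above 0.15 m and contact force between surface_probe and griddle below 0.05 N), for 0.2 s.
At the end, for the whole second after the job is handed in: Surface probe held still in the fingers, clear of the stand, foot centre within 7.5 mm of the ring centre, axis within 0.105 rad of square to the plate, foot pushed in 2 to 8.5 mm (0.7 to 6 N); robot off the griddle; timer within 0.2 rad of half way; needle probe still in its hole (value of joint run_timer between 2.94 and 3.34 rad and contact force between the fingers and surface_probe above 3 N and contact force between surface_probe and probe_stand below 0.05 N and value of joint probe_foot between 0.002 and 0.0085 m and contact force between surface_probe and griddle_plate between 0.7 and 6 N and distance between foot_face and ring below 0.0075 m and angle between the z axis of surface_probe and the z axis of griddle_plate, either way round below 0.105 rad and linear speed of surface_probe below 0.02 m/s and height (world z) of surface_probe above 0.16 m and contact force between each of the arm, the fingers and griddle below 0.05 N and distance of needle_probe from where it was at the start of the episode below 0.015 m and angle between needle_probe's own z axis and vertical below 0.12 rad); the arm keeps its last pose, push and grip.
It fails at once if the probe is pressed hard on the griddle (over 12 N) (contact force between surface_probe and griddle above 12 N).
It fails at once if the hand or arm touches the cooking plate (contact force between any of the arm, the fingers and griddle_plate above 0.5 N).
It fails at once if the needle probe is lifted or displaced (over 15 mm) (distance of needle_probe from where it was at the start of the episode above 0.015 m).
It fails at once if a bystander is shifted (over 20 mm) or tipped (distance of any of soda_can, tomato_tin from where it was at the start of the episode above 0.02 m or angle between any of soda_can, tomato_tin's own z axis and vertical above 0.3 rad).
It also fails if it takes over 67 s, if anything falls off the work surface, if the arm or the gripper's body presses on something with over 40 N, if the wrist force passes 120 N, or if a joint passes its speed limit or range.

ROBOT

A 7-joint arm with a two-finger parallel gripper is mounted at the origin on a cart in front of the work surface, level with it; the furniture and walls round the work are solid. World frame = base frame: x ahead of the robot, y to its left, z up, the work surface at z = 0. Lengths are in m, angles in rad, forces in N, time in s.
With the tool pointing down it reaches from about 0.375 to 0.925 m from the base axis. Payload 3.1 kg.
Tool frame: the origin (TCP) lies midway between the tips of the shut fingers; the grasp point (between the pads) lies 19 mm behind it (manip.grip_point_offset is the distance from the TCP to the grasp point, in m); z points along the fingers, y is the line along which they close (so a half turn about z gives the same grasp; the last joint's range is limited). The gripper opens to 85 mm and grips with 20 to 120 N. Pads are 22 mm wide; open, the fingers measure 114 mm over their backs; the gripper's body (76 mm by 85 mm) begins 54 mm behind the grasp point. The pads swing forward as they close: fully open they stand 13 mm farther back than shut.
Start: joints at [1.16, 0.383, 0.044, 1.598, -0.018, 1.161, -0.05], TCP at [0.2, -0.618, 0.211] pointing down, gripper open.
Joint ranges: [-2.61, 2.61], [-0.41, 2.15], [-1.48, 1.57], [0, 2.5], [-1.57, 4.71], [0.05, 1.97], [-2.85, 2.85]. Speed limits (rad/s): [2.79, 2.79, 3.14, 3.14, 3.14, 3.14, 3.14].

INTERFACE

Orientations are given as a rotation vector (axis times angle).
In Python, from cell import manip gives the robot as it stands.
- The arm moves only by the tool servo_tool, never from a script. Its arguments are lists of equal length, an entry for each row: "linear": the shift along the world's x, y, z in cm, a list of three; "twist": the turn about the world's z in rad. A call has 1 to 5 rows; each row is the pose to reach, as a shift and turn from the pose commanded when the call began; what a row does not reach only later rows make up. A row lasts 1/10 s, in which the tool goes at most 50 mm and 8.59 degrees, less where a joint would pass 70% of its speed; a pose out of reach is approached as far as the arm can. A call with a gripper value outside its range is refused whole. "hand" is the opening, from 0 (shut) to 1 (fully open), set as the call begins (left out, the last holds). The fingers move at their own pace and stop on an object; "grip_force" is the grip in N (left out, the last holds). Time passes only in rows, so rows that repeat a pose let the fingers close. It gives the time, the measured TCP pose, the force, the opening and the grip force at its end, in the units of the state.
- manip.get_obs(): the state, without advancing time (a new reading comes with each control period).
- manip.capture(name): name is "scene" or "top" or "wrist"; returns the picture (400x640x3 uint8, red, green, blue); there is no depth.
- manip.camera_model(name): a dict with "fov_y" (degrees; the focal length in pixels is half the picture's height over the tangent of half this angle, whatever the lens; pixels are square), "cx", "cy" (the principal point, pixels), "R" (3x3) and "t" (3): a world point X has camera coordinates R X + t; the wrist camera has in their place "mount" (4x4, takes a point from camera to tool coordinates, whose origin is the TCP and whose axes are the flange's). Camera axes: x right, y down, z forward; pixel columns grow to the right and rows downward; lengths in m; the calibration is good to about 2 mm. A picture is of the moment at which its call begins: read the wrist's pose just before it. camera_model takes no time and is no camera call.
- manip.job_done(): hands the job in; it is judged then, once.
The state is a dict: "time": time; "qpos": joint angles; "joint_velocities": joint speeds; "joint_torque": joint torques, N m; "eef_pos": TCP position; "ee_rot": TCP orientation; "force": force on the tool from outside, world axes, zero at the start; "torque": the same for the moment, N m; "width": opening from 0.0 (shut) to 1.0 (fully open); "grasp_force": force on a finger pad.
Only numpy, scipy, OpenCV 4.12 (cv2) and the standard library are available. Lean on these libraries where they do the work, as an engineer would, in place of code of your own. Each camera call takes 0.05 s, during which the arm holds its last target. There are 200 camera calls.

## Working session

There is one attempt and no reset: what is moved stays moved. The work goes in short steps, Python scripts to look and compute and a tool call to move; the robot and the scene stay as the last step left them, time stands still between calls to the robot, and variables do not carry over. Pictures are saved under pics/ and viewed, at most 10 in all, crops included, and the job is handed in when it is done.

Besides the shell and the picture viewer there is one more tool, called after "Call:" as name(argument=value, ...), one argument or row to a line, values as JSON. servo_tool: Moves the arm, as the interface text tells. Its arguments: {"type":"object","properties":{"linear":{"type":"array","items":{"type":"array","items":{"type":"number"}}},"twist":{"type":"array","items":{"type":"number"}},"hand":{"type":"number"},"grip_force":{"type":"number"}},"required":["linear","twist"]}

```bash
mkdir -p pics; ls
python3 - <<'E'
from cell import manip
import cv2,numpy as np
o=manip.get_obs();print(o)
print(manip.grip_point_offset)
for n in("scene","top","wrist"):
    im=manip.capture(n);cv2.imwrite(f"pics/{n}0.png",im[:,:,::-1]);print(n,manip.camera_model(n))
E
```

```text
pics
{'time': 0.0, 'qpos': array([ 1.16019391,  0.38383431,  0.0437757 ,  1.59958175, -0.01792296,
        1.16120756, -0.04987298]), 'joint_velocities': array([ 0.00017278, -0.0002118 ,  0.00053939, -0.00106575, -0.00047408,
        0.00092725, -0.00083746]), 'joint_torque': array([-5.12151037e-04, -4.33461142e+01,  1.02401678e+00, -2.49512672e+01,
        1.05388838e-02,  1.14351686e-02,  6.86558522e-06]), 'eef_pos': array([ 0.19974622, -0.617492  ,  0.20918316]), 'ee_rot': array([-3.10065131e+00, -4.89179592e-01,  7.98319079e-04]), 'force': array([-0.00881108, -0.22633647, -0.49884117]), 'torque': array([ 0.02238884, -0.00559087,  0.08844765]), 'grasp_force': 0.0, 'width': 1.002817738127067}
0.0187
scene {'fov_y': 49.89387336305412, 'cx': 322.3542121356999, 'cy': 202.94128507788588, 'R': array([[-0.79324954, -0.6087351 , -0.01402679],
       [-0.22880032,  0.31934226, -0.91960368],
       [ 0.56427439, -0.72626586, -0.39259688]]), 't': array([0.43450791, 0.18145351, 1.08878784])}
top {'fov_y': 46.1522015024529, 'cx': 319.24034136083066, 'cy': 196.5405557365572, 'R': array([[-0.01974561, -0.99972574, -0.01259158],
       [-0.98438643,  0.02164281, -0.17468528],
       [ 0.17490989,  0.00894571, -0.9845438 ]]), 't': array([0.11268673, 0.47550982, 1.11601113])}
wrist {'fov_y': 58.47626863884035, 'cx': 319.1239279186342, 'cy': 194.79972206354105, 'mount': array([[ 4.58220463e-04, -9.63981593e-01, -2.65968565e-01,
         6.80326708e-02],
       [ 9.99999861e-01,  5.10958216e-04, -1.29090127e-04,
        -3.37015901e-04],
       [ 2.60339330e-04, -2.65968469e-01,  9.63981694e-01,
        -1.64790808e-01],
       [ 0.00000000e+00,  0.00000000e+00,  0.00000000e+00,
         1.00000000e+00]])}
```

Run:
```python
import cv2,numpy as np
a=cv2.imread("pics/scene0.png");cv2.imwrite("pics/s.png",cv2.resize(a,(800,500)))
a=cv2.imread("pics/top0.png");cv2.imwrite("pics/t.png",cv2.resize(a,(800,500)))
```

```text
(no output)
```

View pics/s.png

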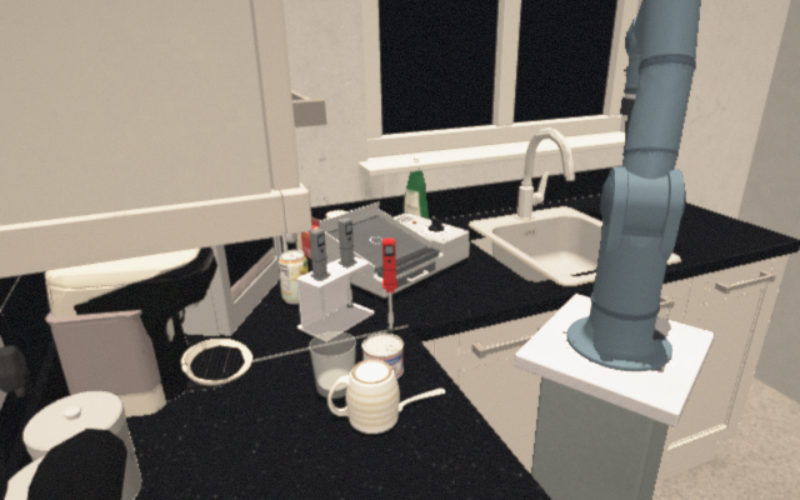

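View pics/t.png

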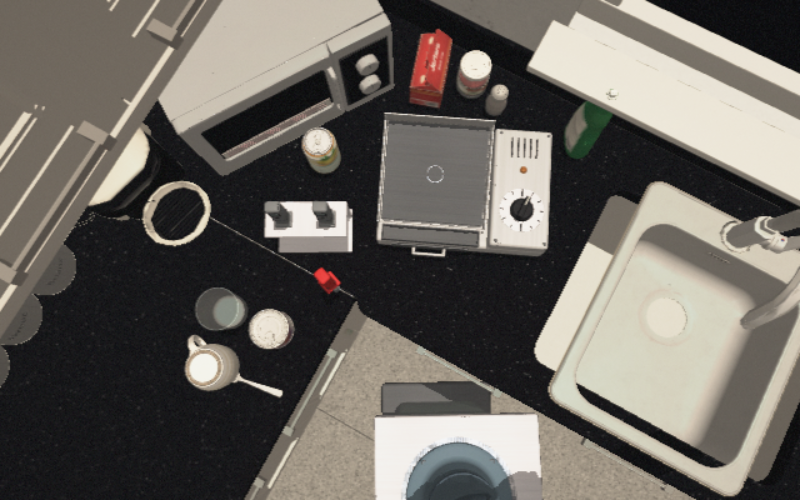

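The scene view (800-wide) shows the stand at about (335,295), with two grey probes at (318,250) and (347,240). A red look-alike stands at (390,265). In the top view the griddle is at (465,185), the timer at (521,208), the ring at (435,174) and the probes at (278,213) and (322,213).

Candidates for the surface probe are grey-left (318,250), grey-right (347,240) and red (390,265), which is excluded. I'll use a close crop to choose between the grey ones.

Run:
```python
import cv2,numpy as np
a=cv2.imread("pics/scene0.png")[170:280,225:345];b=cv2.imread("pics/top0.png")[80:220,200:450]
A=cv2.resize(a,None,fx=3,fy=3,interpolation=cv2.INTER_CUBIC);A=np.clip(A.astype(float)*1.3,0,255).astype('uint8')
B=cv2.resize(b,None,fx=3,fy=3,interpolation=cv2.INTER_CUBIC)[:, :]
c=cv2.resize(cv2.imread("pics/top0.png")[150:210,200:290],None,fx=4.8,fy=4.8,interpolation=cv2.INTER_CUBIC)
C=np.zeros((600,800,3),'uint8');C[:330,:360]=A;C[:288,365:365+432]=c
d=cv2.resize(cv2.imread("pics/top0.png")[85:210,290:450],None,fx=2.1,fy=2.1,interpolation=cv2.INTER_CUBIC)
C[335:335+d.shape[0],:d.shape[1]]=d
e=cv2.resize(cv2.imread("pics/top0.png")[140:190,385:450],None,fx=5.5,fy=5.5,interpolation=cv2.INTER_CUBIC);C[300:300+e.shape[0],400:400+e.shape[1]]=e
cv2.imwrite("pics/c1.png",C)
```

```text
(no output)
```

View pics/c1.png

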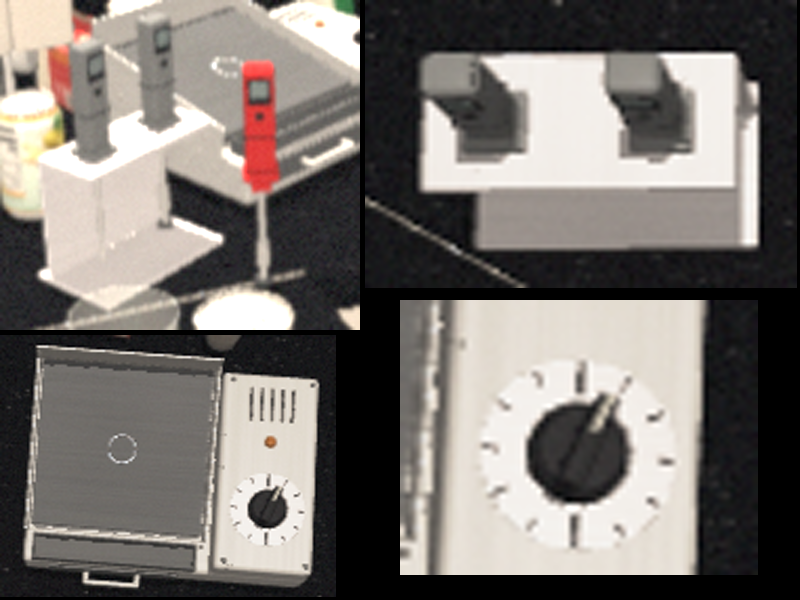

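The crop shows dial centre at top-view pixel (417,168) with its pointer about 0.5 rad clockwise. Under the -y (right) probe there is a disc foot at crop (165,222), and under the +y one only a thin needle. So I choose the right-hand grey probe and will recheck it with the wrist camera. Next I compute positions.

```bash
cat > h.py <<'E'
from cell import manip
import numpy as np,cv2
from scipy.spatial.transform import Rotation as Rn
def cam(n,o=None):
    m=manip.camera_model(n);f=200/np.tan(np.radians(m['fov_y']/2))
    K=np.array([[f,0,m['cx']],[0,f,m['cy']],[0,0,1]])
    if 'R' in m: R,t=m['R'],m['t']
    else:
        W=np.eye(4);W[:3,:3]=Rn.from_rotvec(o['ee_rot']).as_matrix();W[:3,3]=o['eef_pos']
        M=np.linalg.inv(W@m['mount']);R,t=M[:3,:3],M[:3,3]
    return K,R,t
def ray(c,u,v,z):
    K,R,t=c;C=-R.T@t;d=R.T@np.linalg.inv(K)@[u,v,1];return C+d*(z-C[2])/d[2]
def proj(c,X):
    K,R,t=c;p=K@(R@np.array(X)+t);return p[:2]/p[2]
def shot(n,name):
    o=manip.get_obs();im=manip.capture(n);cv2.imwrite(f"pics/{name}.png",im[:,:,::-1]);return cam(n,o),im,o
E
python3 - <<'E'
from h import *
np.set_printoptions(precision=4,suppress=True)
c=cam("top")
off=ray(c,417.7,153.6,.0875);half=ray(c,416.6,181.8,.0875);print("dial",(off+half)/2,off-half,np.arctan2(*(off-half)[1::-1]))
print("dial skirt",ray(c,417.4,167.8,.098))
print("ring",ray(c,348.1,138.8,.092))
for p in[(211.7,189.4),(277.9,189.2),(277.5,161),(211.7,161)]:print("deck",ray(c,*p,.125))
# control-box + griddle corners (crop d)
for p in[(225,372),(318,380),(309,571)]:print("box",ray(c,p[0]/2.1+290,(p[1]-335)/2.1+85,.087))
for p in[(645,75),(450,75)]:print("handle top",ray(c,(p[0]-365)/4.8+200,p[1]/4.8+150,.227))
print("camC",-c[1].T@c[2]); s=cam("scene");print(-s[1].T@s[2])
print(Rn.from_rotvec(manip.get_obs()['ee_rot']).as_matrix())
E
```

```text
dial [ 0.5348 -0.1331  0.0875] [ 0.0691 -0.0065  0.    ] -0.09386029341303778
dial skirt [ 0.5319 -0.1315  0.098 ]
ring [0.6089 0.0299 0.092 ]
deck [0.4853 0.3493 0.125 ]
deck [0.4823 0.1967 0.125 ]
deck [0.5491 0.1973 0.125 ]
deck [0.5526 0.3506 0.125 ]
box [ 0.6997 -0.0934  0.087 ]
box [ 0.6872 -0.201   0.087 ]
box [ 0.4617 -0.1762  0.087 ]
handle top [0.5136 0.2275 0.227 ]
handle top [0.5156 0.3129 0.227 ]
camC [0.2751 0.0924 1.1832]
[-0.2282  0.9973  0.6004]
[[ 0.9514  0.3078 -0.0007]
 [ 0.3078 -0.9514  0.0019]
 [-0.0001 -0.0021 -1.    ]]
```

Call:
servo_tool(
  linear=[
    [0, 0, 5],
    [0, 0, 10],
    [0, 0, 15],
    [0, 0, 17],
    [0, 0, 17],
  ],
  twist=[0, 0, 0, 0, 0],
)

```text
time: 0.65
eef_pos: [0.2007, -0.6205, 0.3861]
ee_rot: [3.094, 0.488, 0.003]
force: [0.2, -0.2, 0.6]
width: 0.998
grasp_force: 0.0
```

Call:
servo_tool(
  linear=[
    [2.2, 3.2, 0],
    [4.4, 6.4, 0],
    [6.6, 9.6, 0],
    [9, 13, 0],
    [11.3, 16.5, 0],
  ],
  twist=[0.14, 0.29, 0.44, 0.59, 0.74],
)

```text
time: 1.15
eef_pos: [0.3131, -0.4512, 0.3779]
ee_rot: [-2.708, -1.585, 0.001]
force: [0.8, -0.1, 0.1]
width: 0.997
grasp_force: 0.0
```

Call:
servo_tool(
  linear=[
    [2.2, 3.2, 0],
    [4.4, 6.4, 0],
    [6.6, 9.6, 0],
    [8.8, 13, 0],
    [11, 16.2, 0],
  ],
  twist=[0.15, 0.3, 0.45, 0.6, 0.75],
)

```text
time: 1.65
eef_pos: [0.4228, -0.2892, 0.3782]
ee_rot: [-1.939, -2.467, 0.0]
force: [0.3, -0.1, 0.6]
width: 0.999
grasp_force: 0.0
```

Call:
servo_tool(
  linear=[
    [2.2, 3.2, -2],
    [4.4, 6.4, -5],
    [6.6, 9.6, -8],
    [8.8, 13, -11],
    [11, 16.1, -13.5],
  ],
  twist=[0.15, 0.3, 0.45, 0.6, 0.75],
)

```text
time: 2.15
eef_pos: [0.5314, -0.1283, 0.2417]
ee_rot: [-0.9, -3.005, 0.0]
force: [1.0, -0.1, -0.4]
width: 0.997
grasp_force: 0.0
```

Call:
servo_tool(
  linear=[
    [0, 0, 0],
    [0, 0, 0],
  ],
  twist=[0, 0],
  hand=0.5,
)

```text
time: 2.35
eef_pos: [0.5314, -0.1288, 0.2427]
ee_rot: [-0.906, -3.002, -0.0]
force: [0.1, -1.2, -0.3]
width: 0.691
grasp_force: 0.0
```

Run:
```python
from h import *
c,im,o=shot("wrist","w1");print(o['qpos'],o['eef_pos'],proj(c,[.533,-.132,.098]),proj(c,[.533,-.132,.0875]))
cv2.imwrite("pics/w1b.png",cv2.resize(im[:,:,::-1],(800,500)))
```

```text
[ 0.63541552  0.2054873  -0.5314312   1.78506333  0.11050183  1.1864359
  1.05572399] [ 0.53143261 -0.128775    0.24268595] [316.32309463 179.19284255] [316.42155362 176.68416019]
```

View pics/w1b.png

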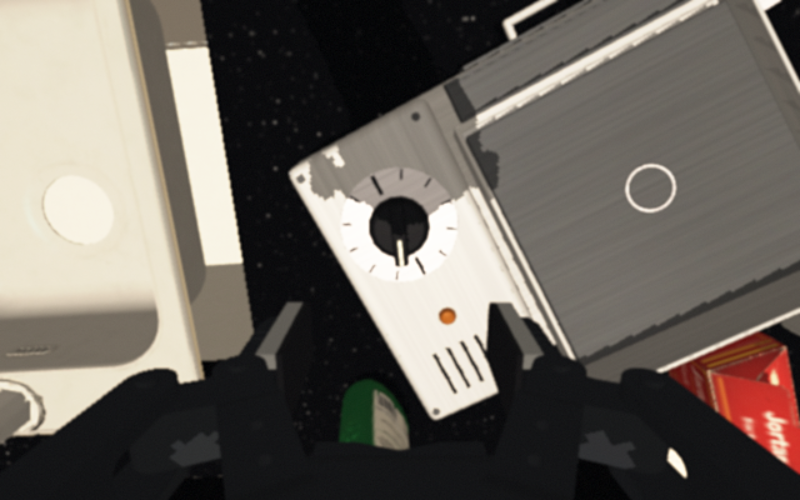

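The wrist view shows the dial centre at (399,225), with the pointer straight down at (401,260), so the bar lies along the tool x axis. The ring is at (651,188).

Run:
```python
from h import *
np.set_printoptions(precision=4,suppress=True)
im=cv2.imread("pics/w1.png");c=cam("wrist",manip.get_obs())
off=ray(c,420/1.25,266/1.25,.0875);half=ray(c,377/1.25,185/1.25,.0875)
print("dial",(off+half)/2,np.arctan2(*(off-half)[1::-1]))
g=im.max(2)
m=(g<45).astype('uint8');m[:130]=0;m[220:]=0;m[:,:280]=0;m[:,360:]=0
n,l,s,ce=cv2.connectedComponentsWithStats(m);k=1+np.argmax(s[1:,4]);print(s[k],ce[k],ray(c,*ce[k],.098))
w=(g>150).astype('uint8')*255;w[:125]=0;w[175:]=0;w[:,:490]=0;w[:,550:]=0
p=cv2.findNonZero(w);e=cv2.minEnclosingCircle(p);print(e,"ring",ray(c,*e[0],.092))
tip=ray(c,401/1.25,262/1.25,.11);ctr=ray(c,ce[k][0],ce[k][1],.1);print("pointer",np.arctan2(*(tip-ctr)[1::-1]))
# box edge yaw: corners (292,174),(435,415)
a=ray(c,292/1.25,174/1.25,.087);b=ray(c,436/1.25,416/1.25,.087);print(a,b,np.arctan2(*(b-a)[1::-1]))
R=Rn.from_rotvec(manip.get_obs()['ee_rot']).as_matrix();print("tool yaw",np.arctan2(R[1,0],R[0,0]))
```

```text
dial [ 0.5389 -0.1346  0.0875] -0.11125174012953681
[ 296  158   47   53 1338] [319.1562 178.852 ] [ 0.5351 -0.1321  0.098 ]
((520.1763305664062, 149.89419555664062), 20.8192195892334) ring [0.6135 0.0303 0.092 ]
pointer -0.5316471775677507
[ 0.4643 -0.1771  0.087 ] [ 0.6913 -0.1992  0.087 ] -0.09722406815047241
tool yaw 2.552289291791667
```

Call:
servo_tool(
  linear=[
    [0.5, -0.4, -4],
    [0.5, -0.4, -8],
    [0.5, -0.4, -12],
    [0.5, -0.4, -13.9],
    [0.5, -0.4, -13.9],
  ],
  twist=[0.03, 0.03, 0.03, 0.03, 0.03],
)

```text
time: 2.9
eef_pos: [0.5342, -0.1365, 0.1034]
ee_rot: [-0.871, -3.011, 0.002]
force: [0.0, -0.0, 0.2]
width: 0.502
grasp_force: 0.0
```

Call:
servo_tool(
  linear=[
    [0, 0, 0],
    [0, 0, 0],
    [0, 0, 0],
    [0, 0, 0],
    [0, 0, 0],
  ],
  twist=[0, 0, 0, 0, 0],
  hand=0,
  grip_force=25,
)

```text
time: 3.4
eef_pos: [0.5387, -0.1346, 0.1075]
ee_rot: [0.866, 3.018, -0.0]
force: [-0.3, -0.7, -0.3]
width: 0.001
grasp_force: 0.0
```

Call:
servo_tool(
  linear=[
    [0, 0, 0],
    [0, 0, 0],
  ],
  twist=[0, 0],
)

```text
time: 3.6
eef_pos: [0.5381, -0.1344, 0.1067]
ee_rot: [0.866, 3.02, -0.0]
force: [-0.8, -0.4, -0.1]
width: -0.003
grasp_force: 0.0
```

The grip closed on nothing, so I take a look.

Run:
```python
from h import *
c,im,o=shot("wrist","w2");print(o['eef_pos'],o['qpos']);C=np.zeros((560,800,3),'uint8')
C[:250,:400]=cv2.resize(im[:,:,::-1],(400,250))
C[:350,400:]=cv2.resize(im[100:400,170:510,::-1],(400,350))
c,im,o=shot("scene","s2");a=cv2.resize(im[140:220,300:400,::-1],(400,300),interpolation=cv2.INTER_CUBIC);C[255:555,:400]=a[:300]
c,im,o=shot("top","t2");a=cv2.resize(im[140:195,370:470,::-1],(380,209),interpolation=cv2.INTER_CUBIC);C[351:560,410:790]=a
cv2.imwrite("pics/c2.png",C)
```

```text
[ 0.53808139 -0.13441083  0.1066631 ] [ 0.59854776  0.37114128 -0.50205468  1.89745003  0.22002856  0.92703618
  1.00437793]
```

View pics/c2.png

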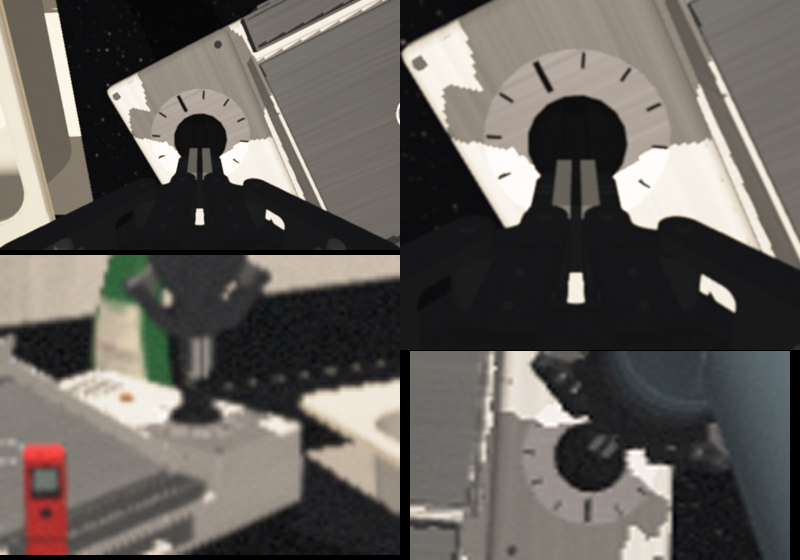

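The scene crop seems to show the finger tips ending near the bar's top, at about (200,375). I'll project the reported TCP to check.

Run:
```python
from h import *
np.set_printoptions(precision=1,suppress=True)
o=manip.get_obs();e=o['eef_pos'];k=np.array([.5365,-.133,0])
s=cam("scene");t=cam("top");w=cam("wrist",o)
f=lambda p:((p-[300,140])*[4,3.75]+[0,255]);g=lambda p:((p-[370,140])*3.8+[410,351]);h=lambda p:((p-[170,100])*[400/340,350/300]+[400,0])
for nm,X in [("tcp",e),("bartop",k+[0,0,.118]),("skirt",k+[0,0,.098]),("off .0875",k+[.035*np.cos(.105),-.035*np.sin(.105),.0875]),("half",k+[-.035*np.cos(.105),.035*np.sin(.105),.0875])]:
    print(nm,f(proj(s,X)),g(proj(t,X)),h(proj(w,X)))
# finger tips in wrist crop (578,162): height where ray passes
C=-w[1].T@w[2];print(C*1000)
u=np.array([(578-400)*340/400+170,162*300/350+100]);print(u,[ (z,ray(w,*u,z)*1000) for z in(.105,.118,.125)])
```

```text
tcp [194.  399.2] [597.  443.7] [573.5 159.9]
bartop [194.7 387.8] [598.5 441.6] [574.4 166.2]
skirt [194.4 408.8] [592.1 449.4] [574.5 148.4]
off .0875 [163.2 410.9] [591.6 399.7] [606.3 201.5]
half [226.4 429. ] [586.2 507.6] [539.9  73.8]
[481.4 -98.2 271.3]
[321.3 238.9] [(0.105, array([ 540.3, -133.6,  105. ])), (0.118, array([ 535.7, -130.9,  118. ])), (0.125, array([ 533.2, -129.4,  125. ]))]
```

Run:
```python
import cv2,numpy as np
C=np.zeros((600,800,3),'uint8')
s=cv2.imread("pics/s2.png")[150:200,325:375];s=np.clip(s*1.8,0,255).astype('uint8');C[:400,:400]=cv2.resize(s,(400,400),interpolation=cv2.INTER_NEAREST)
w=cv2.imread("pics/w2.png")[170:270,270:370];w=np.clip(w*2.5,0,255).astype('uint8');C[:400,400:]=cv2.resize(w,(400,400),interpolation=cv2.INTER_CUBIC)
t=cv2.imread("pics/t2.png")[155:180,400:450];t=np.clip(t*1.8,0,255).astype('uint8');C[400:,:400]=cv2.resize(t,(400,200),interpolation=cv2.INTER_CUBIC)
cv2.imwrite("pics/c3.png",C)
```

```text
(no output)
```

View pics/c3.png

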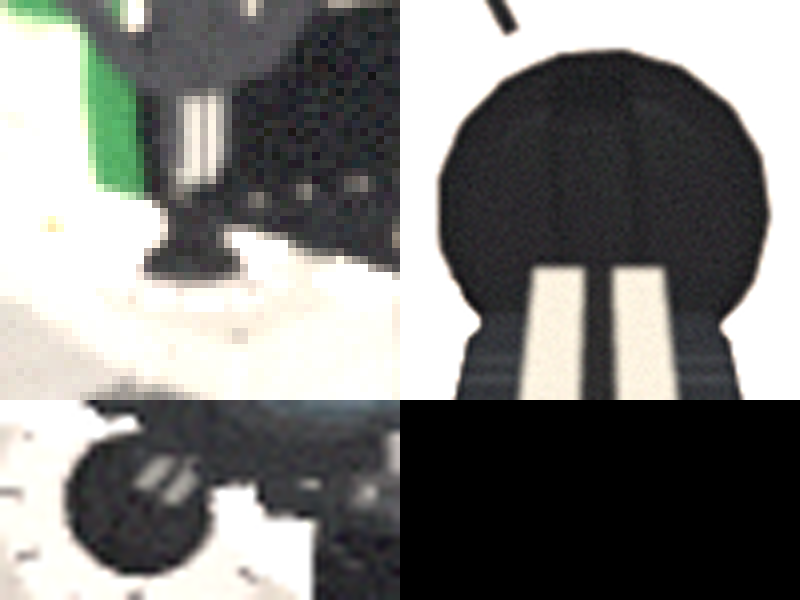

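The zoom shows the finger tips (orig. scene pixel (350,174)) just above the bar top, so the reported height reads 10–15 mm low. I open, go lower and close again.

Call:
servo_tool(
  linear=[
    [0, 0, 0],
    [0, 0, 0],
    [0, 0, -0.4],
    [0, 0, -0.8],
    [0, 0, -1.0],
  ],
  twist=[0, 0, 0, 0, 0],
  hand=0.4,
)

```text
time: 4.25
eef_pos: [0.5375, -0.1344, 0.0958]
ee_rot: [-0.866, -3.019, 0.0]
force: [-0.1, 0.3, -0.1]
width: 0.4
grasp_force: 0.0
```

Call:
servo_tool(
  linear=[
    [0, 0, 0],
    [0, 0, 0],
    [0, 0, 0],
    [0, 0, 0],
    [0, 0, 0],
  ],
  twist=[0, 0, 0, 0, 0],
  hand=0,
)

```text
time: 4.75
eef_pos: [0.5382, -0.1338, 0.0964]
ee_rot: [0.866, 3.02, 0.001]
force: [1.5, 1.8, -2.1]
width: 0.089
grasp_force: 24.2
```

Call:
servo_tool(
  linear=[
    [0, 0, 0],
    [0, 0, 0],
    [0, 0, 0],
    [0, 0, 0],
    [0, 0, 0],
  ],
  twist=[-0.13, -0.26, -0.4, -0.54, -0.68],
)

```text
time: 5.25
eef_pos: [0.5373, -0.1346, 0.0963]
ee_rot: [-1.83, -2.552, 0.002]
force: [-0.3, 0.7, -1.5]
width: 0.087
grasp_force: 24.8
```

Call:
servo_tool(
  linear=[
    [0, 0, 0],
    [0, 0, 0],
    [0, 0, 0],
    [0, 0, 0],
    [0, 0, 0],
  ],
  twist=[-0.14, -0.28, -0.42, -0.56, -0.68],
)

```text
time: 5.75
eef_pos: [0.536, -0.1346, 0.0963]
ee_rot: [-2.575, -1.795, 0.006]
force: [-2.1, -0.1, 0.6]
width: 0.088
grasp_force: 25.5
```

Call:
servo_tool(
  linear=[
    [0, 0, 0],
    [0, 0, 0],
    [0, 0, 0],
    [0, 0, 0],
    [0, 0, 0],
  ],
  twist=[-0.14, -0.28, -0.42, -0.56, -0.68],
)

```text
time: 6.25
eef_pos: [0.5349, -0.1339, 0.0962]
ee_rot: [-3.026, -0.834, 0.01]
force: [-5.0, 1.0, 2.7]
width: 0.094
grasp_force: 26.2
```

Call:
servo_tool(
  linear=[
    [0, 0, 0],
    [0, 0, 0],
    [0, 0, 0],
    [0, 0, 0],
    [0, 0, 0],
  ],
  twist=[-0.14, -0.28, -0.42, -0.54, -0.64],
)

```text
time: 6.75
eef_pos: [0.5346, -0.1327, 0.0962]
ee_rot: [-3.135, 0.158, 0.012]
force: [-4.8, 3.2, 3.1]
width: 0.09
grasp_force: 26.5
```

Call:
servo_tool(
  linear=[
    [0, 0, 0],
    [0, 0, 0],
  ],
  twist=[0, 0],
)

```text
time: 6.95
eef_pos: [0.5347, -0.1327, 0.0962]
ee_rot: [-3.136, 0.151, 0.012]
force: [-5.6, 2.4, 2.8]
width: 0.087
grasp_force: 26.7
```

Call:
servo_tool(
  linear=[
    [0, 0, 0],
    [0, 0, 0],
    [0, 0, 0],
    [0, 0, 4],
    [0, 0, 9],
  ],
  twist=[0, 0, 0, 0, 0],
  hand=0.5,
)

```text
time: 7.45
eef_pos: [0.5355, -0.1345, 0.1848]
ee_rot: [-3.137, 0.153, 0.011]
force: [1.7, -0.1, 0.1]
width: 0.497
grasp_force: 0.0
```

Call:
servo_tool(
  linear=[
    [0, 0, 5],
    [0, 0, 10],
    [0, 0, 10],
    [0, 0, 10],
  ],
  twist=[0, 0, 0, 0],
)

```text
time: 7.85
eef_pos: [0.5394, -0.1352, 0.289]
ee_rot: [3.137, -0.153, 0.008]
force: [-0.6, -0.1, -1.7]
width: 0.5
grasp_force: 0.0
```

Run:
```python
from h import *
np.set_printoptions(precision=4,suppress=True)
c,im,o=shot("wrist","w3");print(o['eef_pos'],o['qpos'][6])
p=proj(c,[.535,-.133,.098]).astype(int);r=proj(c,[.613,.03,.092]).astype(int);print(p,r)
T=im[max(p[1]-80,0):p[1]+80,p[0]-80:p[0]+80,::-1];U=im[max(r[1]-60,0):r[1]+60,max(r[0]-60,0):r[0]+60,::-1]
C=np.zeros((500,800,3),'uint8');C[:250,:400]=cv2.resize(im[:,:,::-1],(400,250));C[:400,400:]=cv2.resize(T,(400,400))
C[255:495,:400]=0
if U.size:
  u=cv2.resize(U,None,fx=2,fy=2);C[255:255+u.shape[0],:u.shape[1]]=u
cv2.imwrite("pics/c4.png",C)
```

```text
[ 0.5394 -0.1352  0.289 ] -1.4995760110496703
[317 171] [145 108]
```

View pics/c4.png

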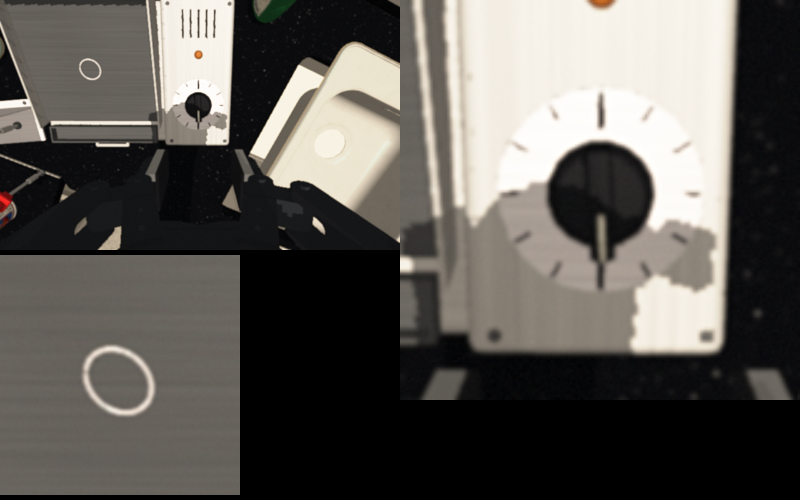

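The pointer sits on the half-way mark (crop (600,260)), so the timer is done. The ring shows at about (145,111) in the original picture. I now move over the right-hand probe.

Call:
servo_tool(
  linear=[
    [0, 2, 3.5],
    [-0.5, 6.5, 4],
    [-1, 11, 4],
    [-1.4, 15.5, 4],
    [-1.7, 20, 4],
  ],
  twist=[0.02, 0.04, 0.06, 0.08, 0.08],
)

```text
time: 8.4
eef_pos: [0.5193, 0.0667, 0.3239]
ee_rot: [3.141, -0.027, -0.007]
force: [1.2, 0.1, 0.0]
width: 0.498
grasp_force: 0.0
```

Call:
servo_tool(
  linear=[
    [0, 4.5, 0],
    [-0.3, 9, 0],
    [-0.5, 13.5, 0],
    [-0.5, 16.8, 0],
    [-0.5, 16.8, 0],
  ],
  twist=[0, 0, 0, 0, 0],
)

```text
time: 8.9
eef_pos: [0.5125, 0.2405, 0.3235]
ee_rot: [-3.14, 0.009, 0.009]
force: [-0.2, 0.1, 0.3]
width: 0.499
grasp_force: 0.0
```

Run:
```python
from h import *
np.set_printoptions(precision=4,suppress=True)
w3=dict(eef_pos=np.array([.5394,-.1352,.289]),ee_rot=np.array([3.137,-.153,.008]))
c3=cam("wrist",w3);print("ring",ray(c3,144.5,111,.092),"dial",ray(c3,317,167.8,.098))
c,im,o=shot("wrist","w4");print(o['eef_pos'],o['ee_rot'])
print(proj(c,[.5165,.2335,.227]),proj(c,[.5173,.2735,.125]))
C=np.zeros((600,800,3),'uint8');C[:500]=cv2.resize(im[:,:,::-1],(800,500));cv2.imwrite("pics/c5.png",C)
```

```text
ring [0.6107 0.0316 0.092 ] dial [ 0.5387 -0.1325  0.098 ]
[0.5125 0.2405 0.3235] [-3.1396  0.0092  0.0092]
[329.3773 183.4297] [287.8956 158.9005]
```

View pics/c5.png

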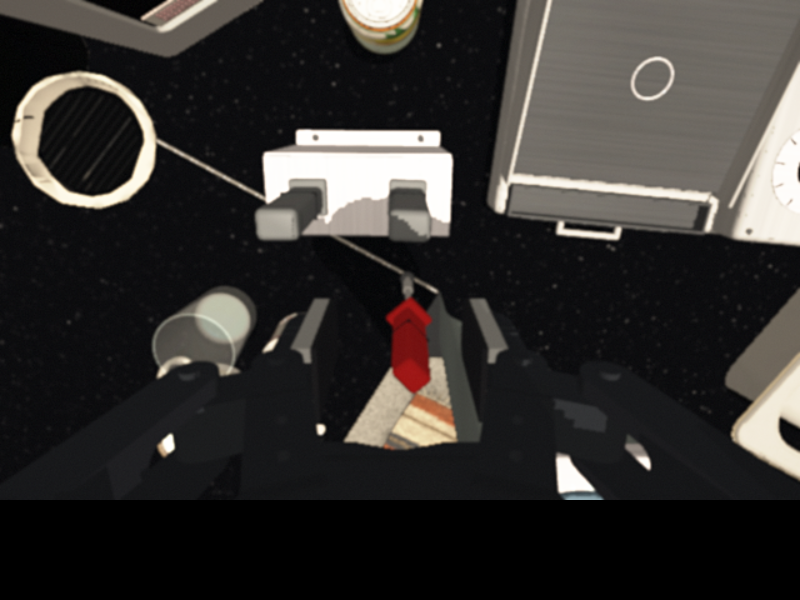

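The wrist view shows the right-hand handle's top centred at (410,226) and the left one at (277,222). The red look-alike is in front at (410,340), clear of the hand. I descend and grip.

Call:
servo_tool(
  linear=[
    [0.5, -0.6, -2],
    [0.5, -0.6, -6],
    [0.5, -0.6, -10],
    [0.5, -0.6, -13],
    [0.5, -0.6, -14.3],
  ],
  twist=[-0.01, -0.01, -0.01, -0.01, -0.01],
)

```text
time: 9.45
eef_pos: [0.5351, 0.2401, 0.2012]
ee_rot: [-3.114, 0.046, -0.052]
force: [-2.1, 8.3, 67.4]
width: 0.503
grasp_force: 33.3
```

Call:
servo_tool(
  linear=[
    [0, 0, 0],
    [0, 0, 0],
    [0, 0, 0],
    [0, 0, 0],
    [0, 0, 0],
  ],
  twist=[0, 0, 0, 0, 0],
  hand=0,
  grip_force=30,
)

```text
time: 9.95
eef_pos: [0.5372, 0.241, 0.2049]
ee_rot: [-3.112, 0.044, -0.063]
force: [-0.7, 6.5, 48.4]
width: 0.255
grasp_force: 41.4
```

Run:
```python
from h import *
np.set_printoptions(precision=4,suppress=True)
o=manip.get_obs();print(o['eef_pos'],o['qpos'],o['force'],o['width'],o['grasp_force'])
```

```text
[0.5372 0.241  0.2049] [-0.2184  0.2624 -0.3136  1.7818  0.0873  1.062  -2.1596] [-0.6681  6.4791 48.4497] 0.25485336468830866 41.374612903164234
```

Unexpected: 48 N upward and the hand pushed aside. I look before doing anything else.

Run:
```python
from h import *
C=np.zeros((600,800,3),'uint8')
c,im,o=shot("wrist","w5");C[:300,:400]=cv2.resize(im[80:380,120:520,::-1],(400,300))
c,im,o=shot("scene","s5");C[:400,400:]=cv2.resize(im[130:270,230:370,::-1],(400,400),interpolation=cv2.INTER_CUBIC)
c,im,o=shot("top","t5");C[300:600,:400]=cv2.resize(im[120:210,180:300,::-1],(400,300),interpolation=cv2.INTER_CUBIC)
cv2.imwrite("pics/c6.png",C)
```

```text
(no output)
```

View pics/c6.png

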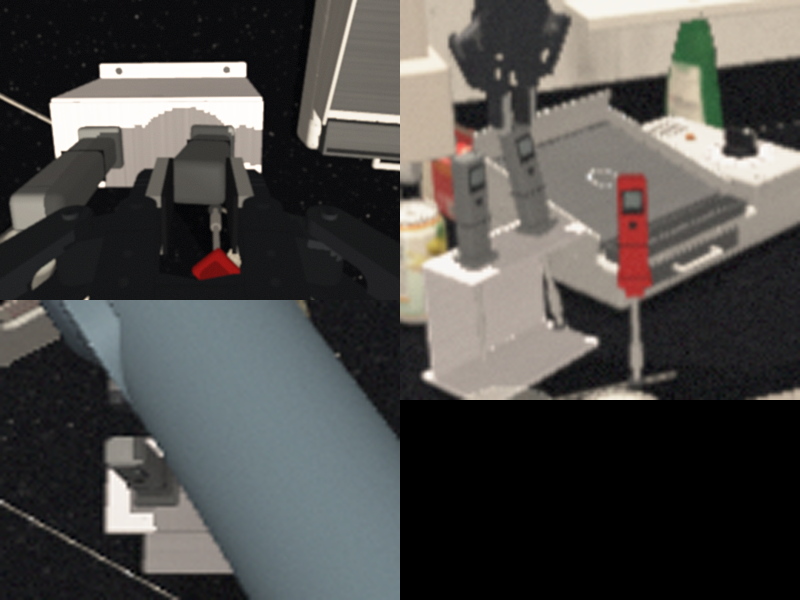

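The probe is between the pads but has been tilted, with its top toward +x and the plug still in its hole. I relieve the load slowly.

Call:
servo_tool(
  linear=[
    [0, 0, 0.5],
    [0, 0, 1],
    [0, 0, 1.5],
    [0, 0, 2],
    [0, 0, 2],
  ],
  twist=[0, 0, 0, 0, 0],
)

```text
time: 10.6
eef_pos: [0.5235, 0.2249, 0.2067]
ee_rot: [3.14, -0.048, 0.007]
force: [-1.9, -3.4, 14.4]
width: -0.002
grasp_force: 7.5
```

Run:
```python
from h import *
np.set_printoptions(precision=4,suppress=True)
o=manip.get_obs();print(o['eef_pos'],o['ee_rot'],o['force'],o['torque'],o['width'],o['grasp_force'])
```

```text
[0.5235 0.2249 0.2067] [ 3.1399 -0.0485  0.0068] [-1.8803 -3.4269 14.3792] [-0.5912  0.4795  0.0114] -0.001571782079795467 7.546911032404751
```

Call:
servo_tool(
  linear=[
    [0, 0, 2],
    [0, 0, 5],
    [0, 0, 9],
    [0, -2, 13],
    [0, -6, 15],
  ],
  twist=[0, 0, 0, 0, 0],
)

```text
time: 11.1
eef_pos: [0.5212, 0.1697, 0.3556]
ee_rot: [-3.139, 0.034, -0.003]
force: [1.4, 0.3, 0.2]
width: -0.003
grasp_force: 0.0
```

Call:
servo_tool(
  linear=[
    [0, -5, 0],
    [0, -10, 0],
    [0, -15, 0],
    [0, -15, 0],
    [0, -15, 0],
  ],
  twist=[0, 0, 0, 0, 0],
  hand=0.5,
)

```text
time: 11.6
eef_pos: [0.52, 0.0136, 0.3515]
ee_rot: [3.141, -0.054, -0.006]
force: [0.3, 1.7, -0.6]
width: 0.501
grasp_force: 0.0
```

Run:
```python
from h import *
np.set_printoptions(precision=4,suppress=True)
for n,a in(("scene",(245,175,330,280)),("top",(195,150,300,215))):
    c,im,o=shot(n,n+"6");b=cv2.imread(f"pics/{n}0.png")[:,:,::-1]
    d=cv2.absdiff(im,b).max(2);x0,y0,x1,y1=a;r=(d[y0:y1,x0:x1]>40).astype('uint8')
    k,l,s,ce=cv2.connectedComponentsWithStats(r);print(n,[(s[i]+[x0,y0,0,0,0],ce[i]) for i in range(1,k) if s[i,4]>5])
print(o['eef_pos'],o['force'],o['width'])
```

```text
scene [(array([326, 222,   4,   3,   9]), array([82.4444, 48.1111]))]
top []
[0.5201 0.0162 0.3518] [0.3145 0.9927 0.3767] 0.5008314374419305
```

Nothing moved: the pictures match the start, so the probe dropped back upright into its hole. Cause: the sideways shift lagged the fast descent and a finger landed on the handle top. This time I align first, with a wider opening, and then descend slowly.

Call:
servo_tool(
  linear=[
    [0, 4.5, 0],
    [0, 9, 0],
    [0, 13.5, 0],
    [0, 18, -1],
    [-0.2, 21.8, -3],
  ],
  twist=[0.01, 0.01, 0.01, 0.01, 0.01],
  hand=0.7,
)

```text
time: 12.2
eef_pos: [0.5186, 0.2412, 0.3247]
ee_rot: [-3.138, 0.018, -0.005]
force: [0.8, 0.7, 0.0]
width: 0.697
grasp_force: 0.0
```

Call:
servo_tool(
  linear=[
    [0, 0, 0],
    [0, 0, 0],
    [0, 0, 0],
  ],
  twist=[0, 0, 0],
)

```text
time: 12.5
eef_pos: [0.5192, 0.2351, 0.3235]
ee_rot: [3.141, -0.027, 0.0]
force: [0.4, -0.3, 0.7]
width: 0.702
grasp_force: 0.0
```

Run:
```python
from h import *
np.set_printoptions(precision=4,suppress=True)
c,im,o=shot("wrist","w7");print(o['eef_pos'],o['ee_rot'])
p=proj(c,[.518,.2345,.227]);print(p)
g=im.astype(int);sat=g.max(2)-g.min(2);v=g.max(2);x,y=p.astype(int)
# row/col gray profiles through handle top
print("col prof",[(j,v[j,x]) for j in range(y-30,y+26,2)])
print("row prof",[(i,v[y+2,i]) for i in range(x-32,x+34,2)])
```

```text
[0.5192 0.2351 0.3235] [ 3.1406 -0.027   0.    ]
[320.556  190.9285]
col prof [(160, np.int64(66)), (162, np.int64(56)), (164, np.int64(69)), (166, np.int64(70)), (168, np.int64(72)), (170, np.int64(70)), (172, np.int64(73)), (174, np.int64(73)), (176, np.int64(72)), (178, np.int64(93)), (180, np.int64(83)), (182, np.int64(85)), (184, np.int64(86)), (186, np.int64(84)), (188, np.int64(86)), (190, np.int64(85)), (192, np.int64(85)), (194, np.int64(86)), (196, np.int64(83)), (198, np.int64(83)), (200, np.int64(76)), (202, np.int64(43)), (204, np.int64(8)), (206, np.int64(9)), (208, np.int64(8)), (210, np.int64(8)), (212, np.int64(13)), (214, np.int64(13))]
row prof [(288, np.int64(173)), (290, np.int64(175)), (292, np.int64(175)), (294, np.int64(168)), (296, np.int64(172)), (298, np.int64(172)), (300, np.int64(173)), (302, np.int64(158)), (304, np.int64(87)), (306, np.int64(78)), (308, np.int64(84)), (310, np.int64(86)), (312, np.int64(86)), (314, np.int64(84)), (316, np.int64(85)), (318, np.int64(82)), (320, np.int64(85)), (322, np.int64(87)), (324, np.int64(85)), (326, np.int64(86)), (328, np.int64(85)), (330, np.int64(84)), (332, np.int64(83)), (334, np.int64(79)), (336, np.int64(95)), (338, np.int64(166)), (340, np.int64(173)), (342, np.int64(176)), (344, np.int64(176)), (346, np.int64(174)), (348, np.int64(175)), (350, np.int64(175)), (352, np.int64(168))]
```

Call:
servo_tool(
  linear=[
    [-0.1, 0, -2],
    [-0.1, 0, -4.5],
    [-0.1, 0, -7],
    [-0.1, 0, -8.5],
    [-0.1, 0, -9.5],
  ],
  twist=[0, 0, 0, 0, 0],
)

```text
time: 13.05
eef_pos: [0.5182, 0.2341, 0.2276]
ee_rot: [3.141, -0.03, -0.001]
force: [-0.5, 0.8, 0.3]
width: 0.707
grasp_force: 0.0
```

Call:
servo_tool(
  linear=[
    [0, 0, -1],
    [0, 0, -2],
    [0, 0, -3],
    [0, 0, -4],
    [0, 0, -5],
  ],
  twist=[0, 0, 0, 0, 0],
)

```text
time: 13.55
eef_pos: [0.5182, 0.2357, 0.178]
ee_rot: [-3.141, 0.027, -0.001]
force: [0.6, -0.5, 0.2]
width: 0.702
grasp_force: 0.0
```

Call:
servo_tool(
  linear=[
    [0, 0, 0],
    [0, 0, 0],
    [0, 0, 0],
    [0, 0, 0],
    [0, 0, 0],
  ],
  twist=[0, 0, 0, 0, 0],
  hand=0,
  grip_force=30,
)

```text
time: 14.05
eef_pos: [0.5182, 0.2356, 0.1789]
ee_rot: [-3.141, 0.027, -0.001]
force: [-0.5, -0.7, 0.4]
width: 0.3
grasp_force: 33.5
```

Call:
servo_tool(
  linear=[
    [0, 0, 0],
    [0, 0, 0],
  ],
  twist=[0, 0],
)

```text
time: 14.25
eef_pos: [0.5181, 0.2356, 0.1787]
ee_rot: [-3.141, 0.027, -0.0]
force: [-0.9, 0.3, -1.2]
width: 0.299
grasp_force: 33.5
```

Gripped at 25.5 mm, as expected for the handle. The tool can only yaw, so the 13° tilt has to come from swivelling the probe about the pads. I'll lift until only the sleeve is in the hole, then draw the hand toward -x against the hole's edge.

Call:
servo_tool(
  linear=[
    [0, 0, 1],
    [0, 0, 2.5],
    [0, 0, 4],
    [0, 0, 5.5],
    [0, 0, 6.5],
  ],
  twist=[0, 0, 0, 0, 0],
  grip_force=22,
)

```text
time: 14.75
eef_pos: [0.519, 0.2362, 0.2464]
ee_rot: [-3.14, 0.027, -0.005]
force: [0.4, -0.0, 0.7]
width: 0.3
grasp_force: 33.5
```

Call:
servo_tool(
  linear=[
    [-0.4, 0, 0],
    [-0.8, 0, 0],
    [-1.2, 0, 0],
    [-1.6, 0, 0],
    [-2.0, 0, 0],
  ],
  twist=[0, 0, 0, 0, 0],
)

```text
time: 15.25
eef_pos: [0.4981, 0.2353, 0.2434]
ee_rot: [3.141, -0.027, 0.001]
force: [2.5, -0.0, -0.2]
width: 0.299
grasp_force: 32.6
```

Run:
```python
from h import *
np.set_printoptions(precision=4,suppress=True)
o=manip.get_obs();print(o['eef_pos'],o['ee_rot'],o['force'],o['torque'],o['width'],o['grasp_force'])
c,im,o=shot("scene","s8");c,im,o=shot("top","t8")
```

```text
[0.4981 0.2353 0.2434] [ 3.1413 -0.0273  0.0012] [ 2.5344 -0.0073 -0.2436] [-0.0742 -0.8808 -0.007 ] 0.29898917491828 32.55301237106323
```

Call:
servo_tool(
  linear=[
    [-0.4, 0, 0],
    [-0.8, 0, 0],
    [-1.2, 0, 0],
    [-1.6, 0, 0],
    [-2.1, 0, 0],
  ],
  twist=[0, 0, 0, 0, 0],
)

```text
time: 15.85
eef_pos: [0.4767, 0.2356, 0.2434]
ee_rot: [3.141, -0.027, -0.0]
force: [1.9, 1.0, -2.2]
width: 0.3
grasp_force: 32.2
```

Call:
servo_tool(
  linear=[
    [0.2, 0, 0.5],
    [0.1, 0, 1.5],
    [-0.2, 0, 3],
    [-0.5, 0, 4.5],
    [-0.9, 0, 6],
  ],
  twist=[0, 0, 0, 0, 0],
)

```text
time: 16.35
eef_pos: [0.4679, 0.2359, 0.3056]
ee_rot: [-3.141, 0.027, -0.001]
force: [-0.3, 0.2, -0.7]
width: 0.298
grasp_force: 32.3
```

Call:
servo_tool(
  linear=[
    [0, 0, 1],
    [0, 0, 2],
    [0, 0, 2],
    [0, 0, 2],
  ],
  twist=[0, 0, 0, 0],
  grip_force=50,
)

```text
time: 16.75
eef_pos: [0.4681, 0.2354, 0.3235]
ee_rot: [3.141, -0.027, -0.0]
force: [0.3, -0.0, -0.8]
width: 0.294
grasp_force: 55.0
```

Run:
```python
from h import *
np.set_printoptions(precision=4,suppress=True)
o=manip.get_obs();print(o['eef_pos'],o['ee_rot'],o['force'],o['torque'],o['width'],o['grasp_force'])
g=o['eef_pos']+[0,0,.03]
for n in("scene","top"):
    c,im,o=shot(n,n+"9");b=cv2.imread(f"pics/{n}0.png")[:,:,::-1]
    for t in(0,.227):
        print(n,t,[proj(c,g+np.array([np.sin(t),0,-np.cos(t)])*L) for L in(0,.08,.185)])
```

```text
[0.4681 0.2354 0.3235] [ 3.1414 -0.0274 -0.0003] [ 0.3387 -0.0284 -0.8001] [-0.0115  0.0159  0.0007] 0.2936256114857337 54.98845338821411
scene 0 [array([287.3094, 130.5955]), array([288.7827, 162.1448]), array([290.5905, 200.858 ])]
scene 0.227 [array([287.3094, 130.5955]), array([283.396 , 160.1143]), array([278.6853, 195.647 ])]
top 0 [array([244.1204, 173.4557]), array([250.9855, 182.4578]), array([258.409 , 192.1921])]
top 0.227 [array([244.1204, 173.4557]), array([250.8761, 173.3659]), array([258.1628, 173.2691])]
```

Run:
```python
import cv2,numpy as np
a=cv2.imread("pics/scene9.png");b=cv2.imread("pics/scene0.png")
d=cv2.absdiff(a,b).max(2)
for y in range(135,212,3): 
    x=np.where(d[y,262:306]>28)[0]+262; print(y,x.min() if len(x) else '',x.max() if len(x) else '',len(x), end=' | ')
a=cv2.imread("pics/top9.png");b=cv2.imread("pics/top0.png")
d=cv2.absdiff(a,b).max(2);print()
for y in range(160,200,3):
    x=np.where(d[y,225:290]>28)[0]+225; print(y,x.min() if len(x) else '',x.max() if len(x) else '',len(x), end=' | ')
s=cv2.imread("pics/scene9.png")[110:215,240:330];t=cv2.imread("pics/top9.png")[140:205,215:295]
w=np.zeros((560,800,3),'uint8');w[:525,:450]=cv2.resize(s,(450,525),interpolation=cv2.INTER_CUBIC);w[:280,455:799]=cv2.resize(t,(344,280),interpolation=cv2.INTER_CUBIC);cv2.imwrite("pics/c9.png",w)
```

```text
135 280 291 12 | 138 280 291 12 | 141 280 291 12 | 144 279 290 12 | 147 279 290 12 | 150 279 289 11 | 153 278 289 12 | 156 277 289 13 | 159 275 290 16 | 162 279 288 10 | 165 279 286 8 | 168 281 281 1 | 171   0 | 174   0 | 177 278 281 4 | 180 271 281 11 | 183 276 282 7 | 186 276 281 6 | 189 272 281 7 | 192 272 281 7 | 195 272 278 5 | 198 271 281 11 | 201 272 283 12 | 204 272 283 12 | 207 272 283 12 | 210 270 285 16 | 
160 225 275 51 | 163 225 275 49 | 166 225 275 47 | 169 225 276 50 | 172 225 278 52 | 175 225 280 54 | 178 225 282 56 | 181 225 284 59 | 184 225 286 62 | 187 225 288 64 | 190 225 289 64 | 193 225 289 61 | 196 225 289 60 | 199 225 289 56 |
```

The scene picture shows the probe axis going from (285.5,135) to (278.5,186), which gives a tilt of about 0.23 rad, top toward the robot. That is what the plate needs. Next I go above the ring.

Call:
servo_tool(
  linear=[
    [0.5, -3, 1],
    [2.5, -7, 1],
    [4.5, -11, 1],
    [6.5, -15.5, 1],
    [9, -20.1, 1],
  ],
  twist=[-0.02, -0.04, -0.06, -0.085, -0.085],
)

```text
time: 17.35
eef_pos: [0.5568, 0.0349, 0.3328]
ee_rot: [3.137, -0.16, -0.002]
force: [2.4, 1.1, -0.7]
width: 0.293
grasp_force: 55.1
```

Call:
servo_tool(
  linear=[
    [0.5, 0, 0],
    [0.5, 0, -2],
    [0.5, 0, -4],
    [0.5, 0, -6],
    [0.5, 0, -6],
  ],
  twist=[0, 0, 0, 0, 0],
)

```text
time: 17.85
eef_pos: [0.5588, 0.0363, 0.269]
ee_rot: [3.136, -0.16, -0.014]
force: [-0.9, 0.8, -1.1]
width: 0.293
grasp_force: 55.1
```

Call:
servo_tool(
  linear=[
    [0, 0, 0],
    [0, 0, 0],
    [0, 0, 0],
  ],
  twist=[0, 0, 0],
)

```text
time: 18.15
eef_pos: [0.5628, 0.0368, 0.2751]
ee_rot: [-3.137, 0.16, -0.004]
force: [-0.0, 0.5, -1.3]
width: 0.29
grasp_force: 55.1
```

Run:
```python
from h import *
np.set_printoptions(precision=4,suppress=True)
c,im,o=shot("wrist","w10");print(o['eef_pos'],o['ee_rot'],o['force'],o['grasp_force'])
print("ring",proj(c,[.610,.030,.092]),"foot",proj(c,[.610-.0045,.0305,.1115]))
C=np.zeros((560,800,3),'uint8');C[:560,:400]=cv2.resize(im[100:240,270:370,::-1],(400,560),interpolation=cv2.INTER_CUBIC)
C[:250,400:]=cv2.resize(im[:,:,::-1],(400,250))
c,im,o=shot("scene","s10");C[250:560,400:]=cv2.resize(im[100:193,260:380,::-1],(400,310),interpolation=cv2.INTER_CUBIC)
cv2.imwrite("pics/c10.png",C)
```

```text
[0.5628 0.0368 0.2751] [-3.1371  0.1603 -0.0041] [-0.0345  0.4614 -1.3083] 55.08366644382477
ring [322.036  118.6844] foot [322.1292 125.0437]
```

View pics/c10.png

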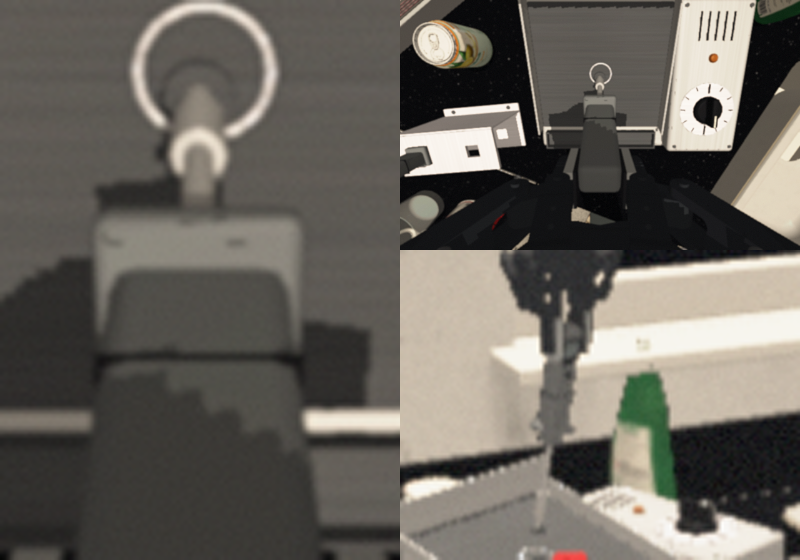

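The wrist crop shows the foot near zoom (200,95), just short of the ring centre at (204,71), with the axis leaning as wanted. The stand's right hole is empty and the needle probe is still in place. The rest of the approach is numeric.

Run:
```python
from h import *
np.set_printoptions(precision=4,suppress=True,linewidth=200)
im=cv2.imread("pics/w10.png");g=cv2.cvtColor(im,cv2.COLOR_BGR2GRAY);print("x",list(range(302,340,2)))
for y in range(108,138): print(y,g[y,302:340:2])
o=manip.get_obs();e=o['eef_pos']+[0,0,.011];c=cam("wrist",dict(eef_pos=e,ee_rot=o['ee_rot']));print(o['eef_pos'])
w=(g>110).astype('uint8');w[:95]=0;w[134:]=0;w[:,:300]=0;w[:,345:]=0
p=cv2.findNonZero(w);ci=cv2.minEnclosingCircle(p);print(ci);R=ray(c,321,117.75,.092);print("ring",R, ray(cam("wrist",o),321,117.75,.092))
gp=e+[0,0,.0187]
for v in(120,122,124,126):
  for L in(.188,):
    f=min((np.linalg.norm(ray(c,320,v,z)-gp)-L)**2 and (abs(np.linalg.norm(ray(c,320,v,z)-gp)-L),z) for z in np.arange(.09,.16,.0005))[1]
    F=ray(c,320,v,f);d=gp-F;print(v,F,"tilt",np.arctan2(-(d[0]*.995-d[1]*.1),d[2]),np.arctan2(d[0]*.1+d[1]*.995,d[2]))
s=cam("scene")
for t in(.15,.227,.3):print(t,[proj(s,gp+np.array([.995*np.sin(t),-.1*np.sin(t),-np.cos(t)])*L) for L in(0,.083,.188)])
```

```text
x [302, 304, 306, 308, 310, 312, 314, 316, 318, 320, 322, 324, 326, 328, 330, 332, 334, 336, 338]
108 [ 89  93 181 191 100  87  91  90  90  91  90  92  90  88  88 132 215 154  88]
109 [ 90 108 205 157  88  90  92  91  89  91  91  90  90  92  88 103 202 195  91]
110 [ 89 130 208 122  89  90  92  92  91  91  90  91  91  92  88  91 168 211  98]
111 [ 88 155 197 100  90  90  89  91  91  90  91  89  90  89  91  88 134 207 112]
112 [ 88 170 171  88  89  90  90  90  90  89  90  89  90  92  91  88 109 201 134]
113 [ 92 177 140  85  89  90  90  89  89  87  90  91  88  90  88  88  94 194 149]
114 [100 189 129  85  89  90  90  85  80  81  84  87  90  88  90  89  89 188 162]
115 [110 198 125  89  92  90  83  77  74  75  76  84  89  92  89  91  91 183 176]
116 [119 210 120  91  92  89  78  79  81  82  81  80  91  92  91  93  88 171 184]
117 [125 216 117  88  89  79  80  89  93  92  89  84  82  89  92  91  88 164 198]
118 [121 213 116  87  87  76  86  92  94  95  93  89  80  86  88  89  85 166 203]
119 [114 207 122  84  83  79  93  94  95  94  93  93  83  84  88  88  86 179 194]
120 [106 205 134  
[... 1441 characters left out ...]
 91  90  90  91]
[0.5626 0.0368 0.2748]
((320.5, 117.5), 18.66825294494629)
ring [0.61   0.0308 0.092 ] [0.6106 0.0308 0.092 ]
120 [0.6098 0.0319 0.1225] tilt 0.2553017944580557 0.0007202867254965806
122 [0.608  0.0321 0.122 ] tilt 0.24535897463895417 0.0007138016730557119
124 [0.6062 0.0322 0.1215] tilt 0.23536661973278367 0.0007073009232951466
126 [0.6044 0.0324 0.121 ] tilt 0.22532612816601835 0.0007007843817606923
0.15 [array([309.252 , 129.4076]), array([307.0489, 155.5678]), array([304.4491, 186.4375])]
0.227 [array([309.252 , 129.4076]), array([305.5768, 154.7948]), array([301.2653, 184.5772])]
0.3 [array([309.252 , 129.4076]), array([304.2075, 153.9317]), array([298.3199, 182.5542])]
```

Call:
servo_tool(
  linear=[
    [-0.1, -0.1, -0.5],
    [0, -0.1, -1],
    [0.1, -0.1, -1.5],
    [0.2, -0.15, -2],
    [0.3, -0.15, -2.5],
  ],
  twist=[0, 0, 0, 0, 0],
)

```text
time: 18.75
eef_pos: [0.5648, 0.0349, 0.2478]
ee_rot: [3.137, -0.161, -0.001]
force: [0.2, 0.8, -1.6]
width: 0.296
grasp_force: 55.1
```

Call:
servo_tool(
  linear=[
    [0, 0, 0],
    [0, 0, 0],
  ],
  twist=[0, 0],
)

```text
time: 18.95
eef_pos: [0.5648, 0.0351, 0.2483]
ee_rot: [3.137, -0.16, -0.001]
force: [-0.0, 0.8, -0.1]
width: 0.294
grasp_force: 55.1
```

```bash
cat > f.py <<'E'
from h import *
np.set_printoptions(precision=4,suppress=True)
F=[];E=[];T=[]
for i in range(12):
    im=manip.capture("wrist");o=manip.get_obs();F.append(o['force']);E.append(o['eef_pos']);T.append(o['torque'])
print(o['time'],np.mean(E,0),np.mean(F,0),np.std(F,0)/3.3,np.mean(T,0),o['grasp_force'])
cv2.imwrite("pics/f.png",im[:,:,::-1]);g=cv2.cvtColor(im,cv2.COLOR_RGB2GRAY)
w=(g>150).astype('uint8');w[:70]=0;w[128:]=0;w[:,:285]=0;w[:,355:]=0
p=cv2.findNonZero(w);print("ring px",cv2.minEnclosingCircle(p) if p is not None else None)
for y in range(104,132,2): print(y,g[y,302:342:2])
E
python3 f.py
```

```text
19.55 [0.565  0.0352 0.2488] [ 0.1273  0.0968 -0.7892] [0.2166 0.1404 0.1512] [ 0.018   0.0249 -0.0024] 55.09318649768829
ring px ((318.9093933105469, 121.05748748779297), 19.316116333007812)
104 [ 88  89  88  90 131 195 223 227 235 229 221 222 184 122  89  88  89  89
  89  89]
106 [ 88  86  99 183 224 198 151 120 115 112 121 153 200 217 174  94  85  87
  90  88]
108 [ 90 107 196 216 142  94  89  90  91  89  89  89  98 147 212 198 107  89
  92  92]
110 [ 98 192 215 122  87  89  90  91  91  89  90  89  89  86 123 215 195  94
  90  90]
112 [155 217 128  87  89  90  89  90  90  91  91  89  90  90  88 135 222 137
  87  93]
114 [201 161  89  91  92  90  88  85  80  81  85  89  90  91  89  92 177 193
  92  89]
116 [206 103  87  89  89  87  79  79  82  85  78  77  83  89  89  86 126 220
 130  89]
118 [204  90  89  89  84  74  88  92  94  94  93  89  77  88  90  89  96 202
 150  87]
120 [194  89  90  91  78  82  93  93  97  95  91  93  89  83  91  91  90 187
 161  89]
122 [187  85  88  87  78  87  90  98 122 124 102  90  88  81  85  86  87 186
 163  86]
124 [205  89  87  87  82  87  86 110 131 133 118  94  89  83  86  89  91 194
 152  86]
126 [212 108  92  93  90  84  93 118 134 136 131 112  93  89  94  92 118 209
 130  94]
128 [216 164  89  91  87  65 104 126 134 135 130 118  95  91  93  88 157 205
 101  91]
130 [170 218 108  87  87  68 105 124 135 139 130 117  92  92  87 106 198 156
  89  91]
```

Call:
servo_tool(
  linear=[
    [0.05, 0, -0.2],
    [0.1, 0, -0.4],
    [0.15, 0, -0.6],
    [0.2, 0, -0.7],
    [0.2, 0, -0.7],
  ],
  twist=[0, 0, 0, 0, 0],
)

```text
time: 20.05
eef_pos: [0.567, 0.0351, 0.2416]
ee_rot: [3.137, -0.16, -0.0]
force: [0.2, -0.2, 0.4]
width: 0.295
grasp_force: 55.2
```

```bash
python3 f.py
```

```text
20.65 [0.5669 0.0351 0.2417] [-0.8188 -0.3715  0.9692] [0.1236 0.183  0.2003] [-0.083   0.18   -0.0141] 55.31239986419678
ring px ((319.0, 123.0), 19.416587829589844)
104 [89 90 89 90 89 85 89 93 97 97 94 90 89 89 90 89 89 92 90 91]
106 [ 89  90  87  87 102 150 200 227 224 224 220 194 152 102  87  88  92  90
  90  91]
108 [ 89  89  91 144 215 218 189 169 142 141 156 192 218 222 157  91  87  88
  88  90]
110 [ 92  99 184 225 181 112  89  88  89  89  88  93 114 178 226 179  99  92
  92  92]
112 [ 90 179 222 141  89  87  91  89  89  90  89  88  88  91 140 213 178  91
  90  90]
114 [137 215 144  86  89  89  89  89  89  90  89  90  87  89  86 142 221 152
  87  91]
116 [201 183  92  89  92  91  89  82  77  77  82  84  90  92  90  91 170 214
 109  90]
118 [217 119  86  90  90  86  81  84  86  87  79  74  81  90  90  88 109 214
 146  85]
120 [197  89  88  89  85  78  89  92  93  93  87  85  76  82  90  88  87 190
 181  87]
122 [178  89  92  91  78  85  90  93  96  97  94  92  89  83  91  94  89 173
 208  91]
124 [164  88  90  90  79  88  92 106 124 126 114  97  89  81  89  91  87 153
 202  89]
126 [174  84  86  84  82  88  96 121 132 136 131 112  91  82  84  87  84 165
 204  88]
128 [197  92  92  93  89  90 106 121 135 135 131 118  95  91  92  90  91 191
 191  91]
130 [215 111  89  92  90  81 106 123 136 137 131 117  97  93  93  91 108 205
 140  90]
```

The contact force is about 1.9 N (roughly 4.4 mm in). The foot at pixel (319,125) is centred in the ring at (319,124). I hand in.

```bash
python3 -c "
from cell import manip
print(manip.job_done())"
```

```text
the job is handed in; nothing more can be done
None
```

I wound the timer to the half-way mark, and the flat-footed probe is held square in the ring with about 1.9 N (foot roughly 4.4 mm in); the job is handed in, but no verdict came back. On my first grasp a finger hit the top of the probe's handle (about 67 N on the wrist) and tilted it, but it dropped back into its hole and the second grasp was clean.

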